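# Lock the lid of the large centrifuge rotor

## Task

Two closed centrifuge rotors stand on the bench, a large one and a small one, each with an upright black bar as the locking head in the middle of its lid. Lock the lid of the large rotor: press its head down against the spring and only then turn it a quarter turn clockwise (seen from above), never forcing it round while it is up, and let go so that it catches there and stays. Leave the head of the small rotor as it is, up and unlocked.

Things in the scene. Friction and masses are not known exactly. Their poses are not given: they have to be found in the camera images.
- large_head (a point): black upright bar 44 x 15 x 40 mm (long, thick, tall) on a sprung plunger in the middle of the lid of the large rotor (200 mm across, dark grey, aluminium lid, fixed). Point: on the vertical turning axis, 26 mm above the bar's lower edge, 14 mm below its top, 171 mm above the bench. x along the bar, y across it, z up. Lower edge to the hub below: 15 mm. It turns with the head; two ribs on the lid show the bar's locked direction.
- large_press (a joint): how far the large rotor's head is pressed down, in m: 0 up, 0.014 at the bottom stop. The spring pushes up with 4 N at the top, 10 N at the bottom. It must be over 6 mm down to turn (10 mm is a good depth). Let go after a quarter turn, it rises until its cam catches, 3 mm down; let go before 73 degrees it is not caught.
- large_turn (a joint): how far the large rotor's head is turned, in rad, growing clockwise seen from above: 0 unlocked, 1.571 at the end stop (locked). It cannot turn more than a few degrees while it is up; while pressed it turns easily.
- small_head (a point): black upright bar 44 x 15 x 40 mm (long, thick, tall) on a sprung plunger in the middle of the lid of the small rotor (136 mm across, dark grey, aluminium lid, fixed). Point: on the vertical turning axis, 26 mm above the bar's lower edge, 14 mm below its top, 137 mm above the bench. x along the bar, y across it, z up. To be left alone.
- small_turn (a joint): how far the small rotor's head is turned, in rad, growing clockwise seen from above: 0 unlocked, as it is and must stay.
There are look-alikes about, which are no part of the job. What is shaped like the part that bears large_head but blue, brown or turquoise is not meant.

How it is judged:
By the outcome, as a careful person would: the job done as asked, in the order asked, and still so for the second after the job is handed in, with the robot touching nothing.
It also fails if it takes over 32 s, if anything falls off the work surface, if the arm or the gripper's body presses on something with over 40 N, if the wrist force passes 120 N, or if a joint passes its speed limit or range.

## Robot

A 6-joint arm with a two-finger parallel gripper is mounted at the origin on the work surface. World frame = base frame: x ahead of the robot, y to its left, z up, the work surface at z = 0. Lengths are in m, angles in rad, forces in N, time in s.
With the tool pointing down it reaches from about 0.375 to 0.975 m from the base axis. Payload 3.8 kg.
Tool frame: the origin (TCP) lies at the very end of the fingers, on their centre line; the grasp point (between the pads) lies 19 mm behind it; z points along the fingers, y is the line along which they close (so a half turn about z gives the same grasp; the last joint's range is limited). The gripper opens to 85 mm and grips with 20 to 120 N. Pads are 22 mm wide; open, the fingers measure 114 mm over their backs; the gripper's body (76 mm by 85 mm) begins 54 mm behind the grasp point. The pads swing forward as they close: fully open they stand 13 mm farther back than shut.
Start: joints at [1.271, 0.264, 1.604, -0, 1.274, -0.037], TCP at [0.175, 0.652, 0.231] pointing down, gripper open.
Joint ranges: [-2.63, 2.63], [-0.94, 2.18], [0.31, 2.57], [-1.31, 4.45], [0, 2.66], [-2.55, 2.55]. Speed limits (rad/s): [2.57, 2.57, 3.14, 3.14, 3.14, 3.14].

## Interface

Orientations are given as a rotation vector (axis times angle).
In Python, from workcell import read_state, read_camera, calibration, finish_job gives the robot as it stands.
- The arm moves only by the tool step_arm, never from a script. Its argument "commands" is a list of rows, each an object of numbers: "fingers": the gripper's target within -1 to 1 (shut at 1, half-way at 0, fully open at -1); "dx", "dy", "dz": the shift along the tool's x, y, z in m; "roll": the turn about the tool's z in degrees. In form: [{"fingers": .., "dx": .., "dy": .., "dz": .., "roll": ..}, ...]. A call has 1 to 8 rows; each row is the pose to reach, as a shift and turn from the pose commanded when the call began, along the tool's axes at that moment; what a row does not reach only later rows make up. A row lasts 1/8 s, in which the tool goes at most 62.5 mm and 10.7 degrees, less where a joint would pass 70% of its speed; a pose out of reach is approached as far as the arm can. A call with a gripper value outside its range is refused whole. The fingers move at their own pace and stop on an object; "squeeze" is the grip in N (left out, the last holds). Time passes only in rows, so rows that repeat a pose let the fingers close. It gives the time, the measured TCP pose, the force, the opening and the grip force at its end, in the units of the state.
- read_state(): the state, without advancing time (a new reading comes with each control period).
- read_camera(name): name is "side" or "top"; returns (picture, depth): 480x640x3 uint8, blue, green, red; 480x640 float32, m along the optical axis (not along the pixel's ray), 0 where there is no reading.
- calibration(name): a dict with "intrinsics" (3x3 intrinsics, pixels), "world_to_cam" (4x4, takes a point from world to camera coordinates). Camera axes: x right, y up, looking along -z (the intrinsics and any distortion apply to the point x, -y, -z); pixel columns grow to the right and rows downward; lengths in m; the calibration is good to about 2 mm. A picture is of the moment at which its call begins. calibration takes no time and is no camera call.
- finish_job(): hands the job in; it is judged then, once.
The state is a dict: "time": time; "q": joint angles; "joint_vel": joint speeds; "joint_torque": joint torques, N m; "tool_pos": TCP position; "tcp_rot": TCP orientation; "wrist_force": force on the tool from outside, world axes, zero at the start; "torque": the same for the moment, N m; "width": opening from 0.0 (shut) to 1.0 (fully open); "grip_force": force on a finger pad.
Only numpy, scipy, OpenCV 4.12 (cv2) and the standard library are available. Lean on these libraries where they do the work, as an engineer would, in place of code of your own. Each camera call takes 0.05 s, during which the arm holds its last target. There are 200 camera calls.

## Working session

There is one attempt and no reset: what is moved stays moved. The work goes in short steps, Python scripts to look and compute and a tool call to move; the robot and the scene stay as the last step left them, time stands still between calls to the robot, and variables do not carry over. Pictures are saved under pics/ and viewed, at most 10 in all, crops included, and the job is handed in when it is done.

Besides the shell and the picture viewer there is one more tool, called after "Request:" as a command line: name --argument value ..., lists and objects as JSON in quotes. step_arm: Moves the arm, as the interface text tells. Its arguments: {"type":"object","properties":{"commands":{"type":"array","items":{"type":"object","properties":{"fingers":{"type":"number"},"dx":{"type":"number"},"dy":{"type":"number"},"dz":{"type":"number"},"roll":{"type":"number"}}}},"squeeze":{"type":"number"}},"required":["commands"]}

```bash
mkdir -p pics && cat > h.py <<'E'
import numpy as np,cv2
from workcell import *
def grab(n,f):
    im,d=read_camera(n); cv2.imwrite(f'pics/{f}.png',im); np.savez(f'pics/{f}.npz',im=im,d=d); return im,d
def world(n,d):
    c=calibration(n);K=np.array(c['intrinsics']);T=np.linalg.inv(np.array(c['world_to_cam']))
    v,u=np.mgrid[:480,:640]
    P=np.stack([(u-K[0,2])/K[0,0]*d,-(v-K[1,2])/K[1,1]*d,-d],-1)
    W=P@T[:3,:3].T+T[:3,3]; W[d==0]=np.nan; return W
E
python3 - <<'E'
from h import *
for n in('top','side'):
    grab(n,n+'0'); print(calibration(n))
s=read_state();print({k:np.round(v,3) for k,v in s.items()})
E
```

```text
{'intrinsics': array([[573.72077027,   0.        , 319.15120081],
       [  0.        , 573.72077027, 245.63042131],
       [  0.        ,   0.        ,   1.        ]]), 'world_to_cam': array([[ 0.00730411, -0.99995684,  0.00574094, -0.23727885],
       [ 0.99386817,  0.00789283,  0.11028943, -0.47620635],
       [-0.11032998,  0.00490017,  0.99388293, -1.46984163],
       [ 0.        ,  0.        ,  0.        ,  1.        ]])}
{'intrinsics': array([[497.75809187,   0.        , 324.55615835],
       [  0.        , 497.75809187, 246.32378703],
       [  0.        ,   0.        ,   1.        ]]), 'world_to_cam': array([[ 0.70092158, -0.71298342, -0.01906805, -0.47364602],
       [ 0.47754925,  0.44927733,  0.75504741, -0.21898645],
       [-0.52976944, -0.53833496,  0.65539287, -1.08854735],
       [ 0.        ,  0.        ,  0.        ,  1.        ]])}
{'time': np.float64(0.1), 'q': array([ 1.271,  0.265,  1.605, -0.   ,  1.274, -0.037]), 'joint_vel': array([-0.001,  0.001, -0.003,  0.   ,  0.   ,  0.   ]), 'joint_torque': array([-0.0000e+00, -5.1672e+01, -3.6858e+01, -0.0000e+00,  6.0000e-03,
        0.0000e+00]), 'tool_pos': array([0.175, 0.651, 0.23 ]), 'tcp_rot': array([-4.120e-01, -3.114e+00,  3.000e-03]), 'wrist_force': array([0.156, 0.398, 0.395]), 'torque': array([-0.045, -0.003, -0.022]), 'grip_force': np.float64(0.0), 'width': np.float64(1.001)}
```

View pics/top0.png

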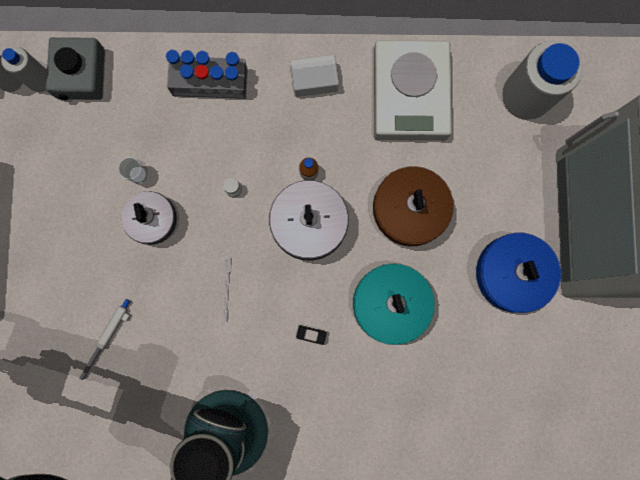

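View pics/side0.png

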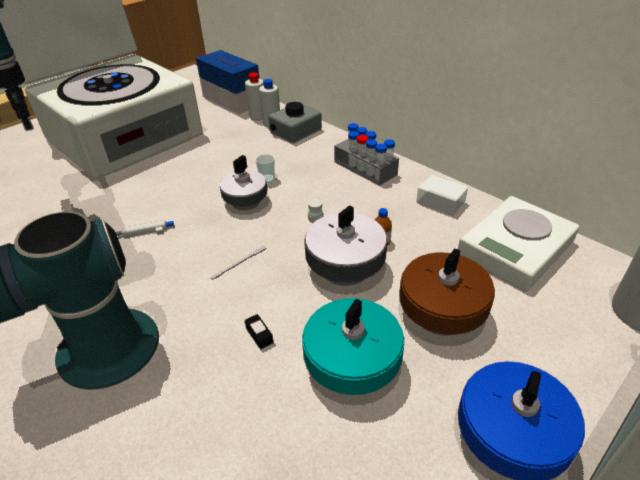

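The top view shows the large rotor's head at about (309,215), with its bar near vertical in the image and the ribs left and right of it. In the side view the head is at (346,221). The small rotor is at (148,217) in the top view and must be left alone.

```bash
python3 - <<'E'
from h import *
A=[]
for n,(u,v) in(('top',(309,215)),('side',(346,221))):
    z=np.load(f'pics/{n}0.npz');W=world(n,z['d']);im=z['im'].astype(int)
    m=np.zeros((480,640),bool);m[v-30:v+30,u-30:u+30]=1
    m&=(im.max(2)<70)&(W[...,2]>.135)&(W[...,2]<.21)
    p=W[m];top=p[p[:,2]>np.percentile(p[:,2],90)-.008]
    r=cv2.minAreaRect((top[:,:2]*1000).astype(np.float32))
    print(n,len(p),'z pct',np.percentile(p[:,2],[2,50,90,98]).round(4),'top',len(top),top.mean(0).round(4),'rect',r,'all',cv2.minAreaRect((p[:,:2]*1000).astype(np.float32)))
    # lid fit: bright points near
    m2=np.zeros((480,640),bool);m2[v-60:v+80,u-70:u+70]=1
    m2&=(im.min(2)>90)&(W[...,2]>.08)&(W[...,2]<.14)
    q=W[m2];h=np.median(q[:,2]);q=q[abs(q[:,2]-h)<.012]
    print('lid z',h.round(4),cv2.minEnclosingCircle((q[:,:2]*1000).astype(np.float32)))
    im=z['im'];cv2.imwrite(f'pics/{n}c.png',cv2.resize(im[v-50:v+50,u-50:u+50],(400,400),interpolation=cv2.INTER_CUBIC))
a,b=[cv2.imread(f'pics/{n}c.png') for n in('top','side')];cv2.imwrite('pics/c.png',np.hstack([a,b]))
E
```

```text
top 145 z pct [0.1479 0.1847 0.1889 0.191 ] top 108 [ 0.5356 -0.2067  0.186 ] rect ((535.9393920898438, -206.830322265625), (42.00414276123047, 14.548384666442871), 6.745100021362305) all ((535.4797973632812, -206.92861938476562), (42.43142318725586, 21.649206161499023), 0.9359613060951233)
lid z 0.1134 ((538.1743774414062, -206.02149963378906), 98.15184020996094)
side 242 z pct [0.1464 0.1708 0.1849 0.1864] top 88 [ 0.5337 -0.2118  0.1831] rect ((534.7247924804688, -210.79415893554688), (41.06248092651367, 15.186848640441895), 1.9616093635559082) all ((533.6585083007812, -211.50979614257812), (43.24287033081055, 16.544300079345703), 1.9616093635559082)
lid z 0.1115 ((559.1210327148438, -242.3168487548828), 137.97796630859375)
```

View pics/c.png

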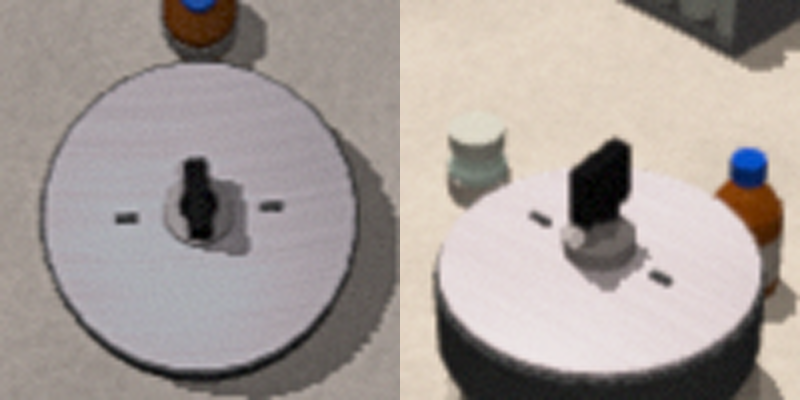

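```bash
cat > go.py <<'E'
import sys
from h import *
from scipy.spatial.transform import Rotation as R
def go(x,y,z,yaw):
    s=read_state();r=R.from_rotvec(s['tcp_rot']).as_matrix()
    d=r.T@(np.array([x,y,z])-s['tool_pos'])
    a=np.degrees(np.arctan2(r[1,1],r[0,1])); roll=-(yaw-a)
    print('d mm',(d*1000).round(1),'roll',round((roll+180)%360-180,1),'yaw',a.round(2),'q',s['q'].round(3),'F',s['wrist_force'].round(1),'pos',s['tool_pos'].round(4),'z',r[:,2].round(3),'t',s['time'],'w',s['width'])
if __name__=='__main__': go(*map(float,sys.argv[1:]))
E
python3 go.py .535 -.208 .23 94.5
```

```text
d mm [-570.7 -736.2    1.5] roll -19.6 yaw 74.94 q [ 1.271  0.265  1.605 -0.     1.274 -0.037] F [0.2 0.4 0.4] pos [0.1752 0.6512 0.2301] z [-0.001 -0.002 -1.   ] t 0.1 w 1.0011095770908334
```

Request:
step_arm --commands '[{"fingers":-1,"dx":-0.025,"dy":-0.032,"dz":-0.02,"roll":-2},{"fingers":-1,"dx":-0.06,"dy":-0.077,"dz":-0.02,"roll":-4},{"fingers":-1,"dx":-0.095,"dy":-0.122,"dz":-0.02,"roll":-7},{"fingers":-1,"dx":-0.13,"dy":-0.168,"dz":-0.02,"roll":-10},{"fingers":-1,"dx":-0.165,"dy":-0.213,"dz":-0.02,"roll":-13},{"fingers":-1,"dx":-0.2,"dy":-0.258,"dz":-0.02,"roll":-15},{"fingers":-1,"dx":-0.235,"dy":-0.303,"dz":-0.02,"roll":-17},{"fingers":-1,"dx":-0.27,"dy":-0.348,"dz":-0.02,"roll":-19.6}]'

```text
time: 1.1
tool_pos: [0.3458, 0.2438, 0.251]
tcp_rot: [-0.128, 3.139, -0.0]
wrist_force: [1.1, -0.0, -0.0]
width: 1.001
grip_force: 0.0
```

```bash
python3 go.py .535 -.208 .25 94.5
```

```text
d mm [-151.9 -465.7    1.1] roll 0.2 yaw 94.65 q [ 0.555 -0.244  2.08  -0.     1.305 -1.097] F [ 1.1 -0.  -0. ] pos [0.3458 0.2438 0.251 ] z [ 0. -0. -1.] t 1.1 w 1.0014118404754697
```

Request:
step_arm --commands '[{"fingers":-1,"dx":-0.017,"dy":-0.053},{"fingers":-1,"dx":-0.035,"dy":-0.106},{"fingers":-1,"dx":-0.053,"dy":-0.16},{"fingers":-1,"dx":-0.07,"dy":-0.215},{"fingers":-1,"dx":-0.088,"dy":-0.27},{"fingers":-1,"dx":-0.106,"dy":-0.325},{"fingers":-1,"dx":-0.125,"dy":-0.38},{"fingers":-1,"dx":-0.14,"dy":-0.43}]'

```text
invalid input
```

Request:
step_arm --commands '[{"fingers":-0.3,"dx":-0.008,"dy":-0.02},{"fingers":-0.3,"dx":-0.008,"dy":-0.02},{"fingers":-0.3,"dx":-0.008,"dy":-0.02}]'

```text
invalid input
```

```bash
python3 go.py .535 -.208 .152 94.5 && python3 - <<'E'
from h import *
a,_=grab('top','t1');b,_=grab('side','s1')
f=lambda i,u,v:cv2.resize(i[v-70:v+70,u-70:u+70],(400,400),interpolation=cv2.INTER_CUBIC)
cv2.imwrite('pics/c1.png',np.hstack([f(a,309,215),f(b,346,221)]))
E
```

```text
d mm [-151.9 -465.7   99.1] roll 0.2 yaw 94.65 q [ 0.555 -0.244  2.08  -0.     1.305 -1.097] F [ 1.1 -0.  -0. ] pos [0.3458 0.2438 0.251 ] z [ 0. -0. -1.] t 1.1 w 1.0014118404754697
```

View pics/c1.png

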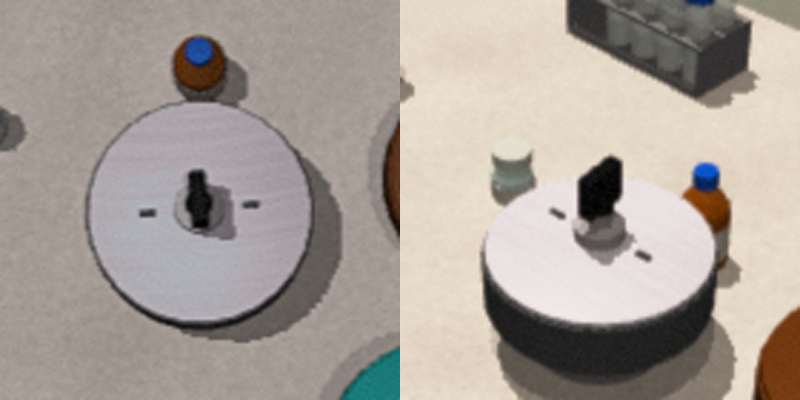

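The move calls were refused because all row fields are needed. The picture only shows the untouched head.

Request:
step_arm --commands '[{"fingers":-1,"dx":-0.017,"dy":-0.053,"dz":0,"roll":0},{"fingers":-1,"dx":-0.035,"dy":-0.106,"dz":0,"roll":0},{"fingers":-1,"dx":-0.053,"dy":-0.16,"dz":0,"roll":0},{"fingers":-1,"dx":-0.07,"dy":-0.215,"dz":0,"roll":0},{"fingers":-1,"dx":-0.088,"dy":-0.27,"dz":0,"roll":0},{"fingers":-1,"dx":-0.106,"dy":-0.325,"dz":0,"roll":0},{"fingers":-1,"dx":-0.125,"dy":-0.38,"dz":0,"roll":0},{"fingers":-1,"dx":-0.14,"dy":-0.43,"dz":0,"roll":0}]'

```text
time: 2.2
tool_pos: [0.5201, -0.1732, 0.2508]
tcp_rot: [0.124, -3.139, -0.001]
wrist_force: [0.6, 0.1, 0.2]
width: 1.0
grip_force: 0.0
```

Request:
step_arm --commands '[{"fingers":-0.3,"dx":-0.008,"dy":-0.02,"dz":0,"roll":0},{"fingers":-0.3,"dx":-0.008,"dy":-0.02,"dz":0,"roll":0},{"fingers":-0.3,"dx":-0.008,"dy":-0.02,"dz":0,"roll":0}]'

```text
time: 2.58
tool_pos: [0.5285, -0.1897, 0.2509]
tcp_rot: [0.126, -3.138, -0.002]
wrist_force: [0.2, 0.7, 0.0]
width: 0.649
grip_force: 0.0
```

```bash
python3 go.py .535 -.208 .152 94.5 && python3 - <<'E'
from h import *
a,_=grab('top','t1');b,_=grab('side','s1')
f=lambda i,u,v:cv2.resize(i[v-70:v+70,u-70:u+70],(400,400),interpolation=cv2.INTER_CUBIC)
cv2.imwrite('pics/c2.png',np.hstack([f(a,309,215),f(b,346,221)]))
E
```

```text
d mm [ -5.1 -18.9  98.9] roll 0.1 yaw 94.59 q [-3.890e-01  3.900e-02  1.825e+00  1.000e-03  1.279e+00 -2.041e+00] F [0.2 0.7 0. ] pos [ 0.5285 -0.1897  0.2509] z [-0.001  0.001 -1.   ] t 2.575 w 0.649131024191093
```

View pics/c2.png

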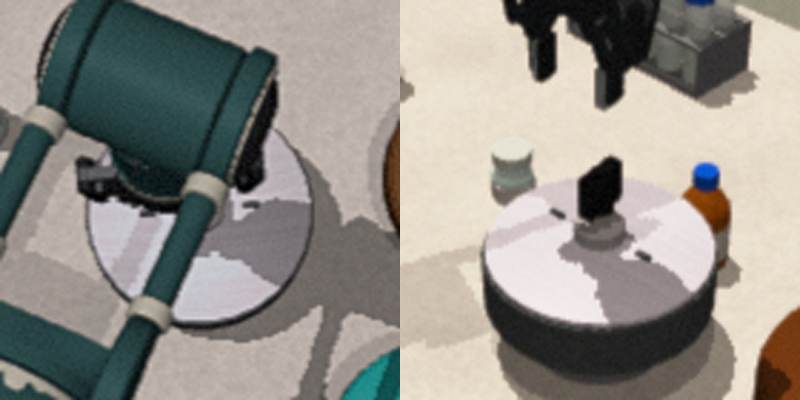

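The fingers hang above the head, about 20 mm off to its left, and span it in the right direction. Next I align and descend.

Request:
step_arm --commands '[{"fingers":-0.3,"dx":-0.005,"dy":-0.019,"dz":0,"roll":0},{"fingers":-0.3,"dx":-0.005,"dy":-0.019,"dz":0.02,"roll":0},{"fingers":-0.3,"dx":-0.005,"dy":-0.019,"dz":0.05,"roll":0},{"fingers":-0.3,"dx":-0.005,"dy":-0.019,"dz":0.075,"roll":0},{"fingers":-0.3,"dx":-0.005,"dy":-0.019,"dz":0.09,"roll":0},{"fingers":-0.3,"dx":-0.005,"dy":-0.019,"dz":0.097,"roll":0},{"fingers":-0.3,"dx":-0.005,"dy":-0.019,"dz":0.097,"roll":0}]'

```text
time: 3.55
tool_pos: [0.5353, -0.2098, 0.154]
tcp_rot: [0.124, -3.139, -0.0]
wrist_force: [0.9, 0.4, 0.5]
width: 0.652
grip_force: 0.0
```

```bash
python3 go.py .535 -.208 .152 94.5 && python3 - <<'E'
from h import *
b,_=grab('side','s2')
cv2.imwrite('pics/c3.png',cv2.resize(b[165:275,280:420],(700,550),interpolation=cv2.INTER_CUBIC))
E
```

```text
d mm [0.1 1.8 2. ] roll 0.0 yaw 94.54 q [-0.417  0.137  1.903  0.     1.102 -2.067] F [0.9 0.4 0.5] pos [ 0.5353 -0.2098  0.154 ] z [-0.  0. -1.] t 3.55 w 0.6516402293788427
```

View pics/c3.png

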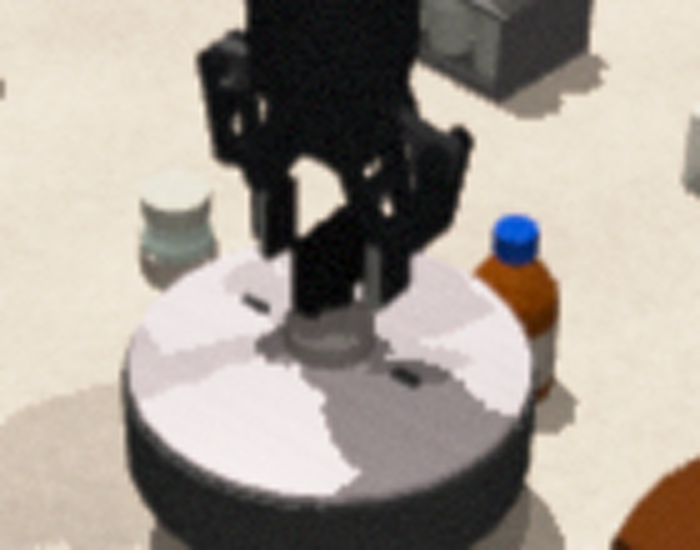

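The bar stands between the fingers, near (325,265) in the crop. Next I close gently.

Request:
step_arm --commands '[{"fingers":0.3,"dx":0,"dy":0.001,"dz":0.001,"roll":0},{"fingers":1,"dx":0,"dy":0.001,"dz":0.001,"roll":0},{"fingers":1,"dx":0,"dy":0.001,"dz":0.001,"roll":0},{"fingers":1,"dx":0,"dy":0.001,"dz":0.001,"roll":0},{"fingers":1,"dx":0,"dy":0.001,"dz":0.001,"roll":0},{"fingers":1,"dx":0,"dy":0.001,"dz":0.001,"roll":0}]' --squeeze 25

```text
time: 4.35
tool_pos: [0.5357, -0.2083, 0.1536]
tcp_rot: [-0.124, 3.138, 0.001]
wrist_force: [0.7, 5.4, 3.0]
width: 0.172
grip_force: 30.0
```

```bash
python3 go.py .535 -.208 .143 94.5; python3 -c "
from h import *;s=read_state();print(s['torque'].round(2),s['grip_force'])"
```

```text
d mm [ 0.7  0.3 10.6] roll 0.0 yaw 94.54 q [-4.150e-01  1.370e-01  1.904e+00  1.000e-03  1.100e+00 -2.065e+00] F [0.7 5.4 3. ] pos [ 0.5357 -0.2083  0.1536] z [ 0.001  0.001 -1.   ] t 4.35 w 0.1718282795629108
[ 0.89 -0.19  0.02] 30.031141340732574
```

Request:
step_arm --commands '[{"fingers":1,"dx":0,"dy":0.001,"dz":0,"roll":0},{"fingers":1,"dx":0,"dy":0.001,"dz":0,"roll":0},{"fingers":1,"dx":0,"dy":0.001,"dz":0.003,"roll":0},{"fingers":1,"dx":0,"dy":0.001,"dz":0.006,"roll":0},{"fingers":1,"dx":0,"dy":0.001,"dz":0.009,"roll":0},{"fingers":1,"dx":0,"dy":0.001,"dz":0.011,"roll":0},{"fingers":1,"dx":0,"dy":0.001,"dz":0.011,"roll":0}]' --squeeze 60

```text
time: 5.22
tool_pos: [0.5357, -0.2082, 0.1431]
tcp_rot: [-0.124, 3.138, -0.001]
wrist_force: [0.3, 1.7, 8.2]
width: 0.163
grip_force: 64.0
```

```bash
python3 go.py .535 -.208 .143 94.5; python3 -c "
from h import *;s=read_state();print(s['torque'].round(2),s['grip_force'])
b,_=grab('side','s3')
cv2.imwrite('pics/c4.png',cv2.resize(b[165:275,280:420],(700,550),interpolation=cv2.INTER_CUBIC))"
```

```text
d mm [0.7 0.3 0.1] roll 0.0 yaw 94.54 q [-0.414  0.146  1.914 -0.     1.08  -2.064] F [0.3 1.7 8.2] pos [ 0.5357 -0.2082  0.1431] z [ 0.001 -0.001 -1.   ] t 5.225 w 0.1633067273026737
[0.42 0.03 0.04] 63.99083375930786
```

View pics/c4.png

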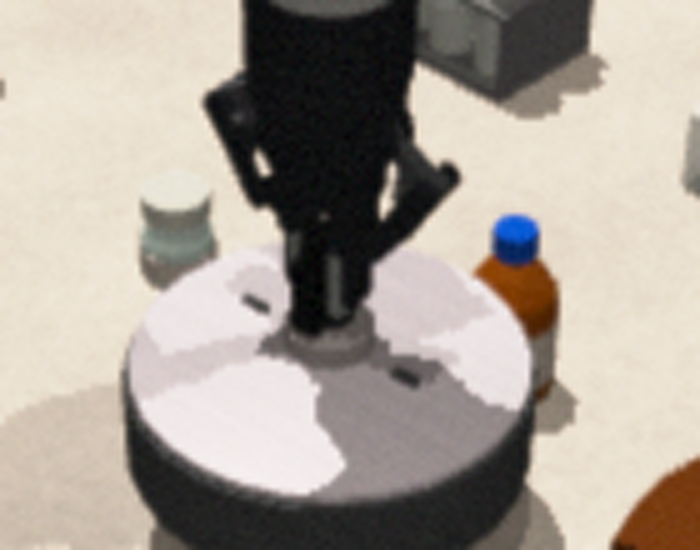

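The force of 8.2 N matches about 10 mm of depth. Clockwise seen from above is +roll, since tool z points down.

Request:
step_arm --commands '[{"fingers":1,"dx":0,"dy":0,"dz":0,"roll":4},{"fingers":1,"dx":0,"dy":0,"dz":0,"roll":10},{"fingers":1,"dx":0,"dy":0,"dz":0,"roll":17},{"fingers":1,"dx":0,"dy":0,"dz":0,"roll":24},{"fingers":1,"dx":0,"dy":0,"dz":0,"roll":31},{"fingers":1,"dx":0,"dy":0,"dz":0,"roll":38},{"fingers":1,"dx":0,"dy":0,"dz":0,"roll":45},{"fingers":1,"dx":0,"dy":0,"dz":0,"roll":45}]'

```text
time: 6.28
tool_pos: [0.536, -0.2068, 0.1431]
tcp_rot: [1.088, 2.946, 0.003]
wrist_force: [1.0, 6.9, 8.1]
width: 0.166
grip_force: 64.0
```

```bash
python3 go.py .535 -.208 .143 4.5; python3 -c "
from h import *;s=read_state();print(s['torque'].round(2),s['grip_force'])"
```

```text
d mm [-0.  -1.5  0.1] roll 45.0 yaw 49.47 q [-0.413  0.146  1.914  0.002  1.08  -1.277] F [1.  6.9 8.1] pos [ 0.536  -0.2068  0.1431] z [ 0.002  0.002 -1.   ] t 6.275 w 0.1655432693541504
[ 1.1  -0.18 -0.01] 64.03378486633301
```

Request:
step_arm --commands '[{"fingers":1,"dx":0.0007,"dy":0.0008,"dz":0,"roll":5},{"fingers":1,"dx":0.0007,"dy":0.0008,"dz":0,"roll":12},{"fingers":1,"dx":0.0007,"dy":0.0008,"dz":0,"roll":19},{"fingers":1,"dx":0.0007,"dy":0.0008,"dz":0,"roll":26},{"fingers":1,"dx":0.0007,"dy":0.0008,"dz":0,"roll":33},{"fingers":1,"dx":0.0007,"dy":0.0008,"dz":0,"roll":39},{"fingers":1,"dx":0.0007,"dy":0.0008,"dz":0,"roll":44},{"fingers":1,"dx":0.0007,"dy":0.0008,"dz":0,"roll":45.5}]'

```text
time: 7.28
tool_pos: [0.5372, -0.2059, 0.1436]
tcp_rot: [2.141, 2.296, 0.006]
wrist_force: [4.1, 5.6, 7.5]
width: 0.164
grip_force: 64.2
```

```bash
python3 go.py .535 -.208 .143 4.5; python3 -c "
from h import *;s=read_state();print(s['torque'].round(2),s['grip_force'])"
```

```text
d mm [-1.9 -2.3  0.6] roll -0.5 yaw 3.98 q [-0.411  0.146  1.914  0.003  1.079 -0.482] F [4.1 5.6 7.5] pos [ 0.5372 -0.2059  0.1436] z [ 0.004  0.001 -1.   ] t 7.275 w 0.16405411248970217
[ 1.23 -0.58  0.4 ] 64.17921781539917
```

Request:
step_arm --commands '[{"fingers":1,"dx":0,"dy":0,"dz":-0.002,"roll":0},{"fingers":1,"dx":0,"dy":0,"dz":-0.004,"roll":0},{"fingers":1,"dx":0,"dy":0,"dz":-0.006,"roll":0},{"fingers":1,"dx":0,"dy":0,"dz":-0.006,"roll":0}]'

```text
time: 7.78
tool_pos: [0.5371, -0.2059, 0.1493]
tcp_rot: [2.139, 2.297, 0.005]
wrist_force: [4.3, 6.6, 5.5]
width: 0.166
grip_force: 63.8
```

Request:
step_arm --commands '[{"fingers":0.4,"dx":0,"dy":0,"dz":0,"roll":0},{"fingers":-0.3,"dx":0,"dy":0,"dz":0,"roll":0},{"fingers":-0.3,"dx":0,"dy":0,"dz":0,"roll":0},{"fingers":-0.3,"dx":0,"dy":0,"dz":0,"roll":0},{"fingers":-0.3,"dx":0,"dy":0,"dz":0,"roll":0}]'

```text
time: 8.4
tool_pos: [0.535, -0.2068, 0.1481]
tcp_rot: [-2.142, -2.298, 0.0]
wrist_force: [-0.5, -0.6, -0.2]
width: 0.648
grip_force: 0.0
```

Request:
step_arm --commands '[{"fingers":-0.3,"dx":0,"dy":0,"dz":-0.02,"roll":0},{"fingers":-0.3,"dx":0,"dy":0,"dz":-0.05,"roll":0},{"fingers":-0.3,"dx":0,"dy":0,"dz":-0.09,"roll":0},{"fingers":-0.3,"dx":0,"dy":0.04,"dz":-0.12,"roll":0},{"fingers":-0.3,"dx":0,"dy":-0.05,"dz":-0.12,"roll":0},{"fingers":-0.3,"dx":0,"dy":-0.1,"dz":-0.12,"roll":0},{"fingers":-0.3,"dx":0,"dy":-0.14,"dz":-0.12,"roll":0},{"fingers":-0.3,"dx":0,"dy":-0.14,"dz":-0.12,"roll":0}]'

```text
time: 9.4
tool_pos: [0.3929, -0.2166, 0.2697]
tcp_rot: [2.143, 2.295, -0.0]
wrist_force: [0.9, -0.1, 1.1]
width: 0.652
grip_force: 0.0
```

```bash
python3 go.py .535 -.208 .143 4.5; python3 - <<'E'
from h import *
a,_=grab('top','t4');b,d=grab('side','s4')
f=lambda i,u,v:cv2.resize(i[v-60:v+60,u-60:u+60],(400,400),interpolation=cv2.INTER_CUBIC)
cv2.imwrite('pics/c5.png',np.hstack([f(a,309,215),f(b,346,221)]))
W=world('side',d);u,v=346,221;m=np.zeros((480,640),bool);m[v-30:v+30,u-30:u+30]=1
m&=(b.max(2)<70)&(W[...,2]>.135)&(W[...,2]<.21);p=W[m]
print(len(p),np.percentile(p[:,2],[2,50,90,98]).round(4),cv2.minAreaRect((p[:,:2]*1000).astype(np.float32)))
E
```

```text
d mm [ -0.9 142.3 126.8] roll -0.6 yaw 3.91 q [-5.590e-01 -2.010e-01  2.012e+00 -1.000e-03  1.329e+00 -6.270e-01] F [ 0.9 -0.1  1.1] pos [ 0.3929 -0.2166  0.2697] z [ 0.001 -0.001 -1.   ] t 9.4 w 0.6522309428383875
269 [0.1437 0.1666 0.1814 0.1832] ((534.6187133789062, -211.47190856933594), (18.04064178466797, 42.158775329589844), 6.514326572418213)
```

View pics/c5.png

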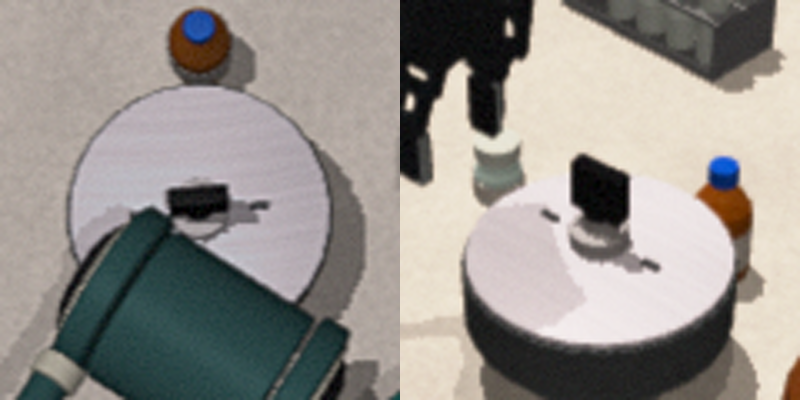

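The bar now lies along the ribs and reads 3 mm lower than before (0.183 m against 0.186 m), so the cam has caught. The gripper is clear of everything, so I hand in.

```bash
python3 -c "
from workcell import *;print(finish_job())"
```

```text
the job is handed in; nothing more can be done
None
```

The large rotor's lid is locked: its head was pressed about 10 mm, turned a quarter turn clockwise and caught 3 mm down; the small rotor was not touched, and the job was handed in at about 9.5 s.

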